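Draw the sprung beam stop to its pointer with a pull pin

TASK

Take the square-gripped pull pin out of the rack and put its shank down through the eye at the end of the sprung telescoping rod. Then, gripping only the pin, pull the rod out of its sleeve against the spring until the beam-stop plate is in line with the pointer on the scale rail, and finish holding it there: the program ends with the gripper still holding the pin and the spring pulling on it. Do not move the pointer, and leave the other things on the table and in the rack where they are.

Things in the scene. Friction and masses are not known exactly. Their poses are not given: they have to be found in the camera images.
- stand: Fixed stand; place and yaw vary. Origin on the table under the sleeve's mouth. The 22 mm sleeve lies level, axis 95 mm up, from y = 0 to +165 mm, on two clamps 113 mm high. The rod comes out along this frame's -y: the pull direction. A scale rail 18 mm wide, top 80 mm up, runs beside the rod at x = +65 mm, y = +40 to -160 mm; the pointer's carriage on it is 97 mm high.
- rod (a joint): How far the telescoping rod is pulled out, m: 0 fully in (start), 0.11 at its end stop. A spring inside pulls it back: about 3 N at 0, rising 0.6 N per 10 mm; it does not stay where it is let go.
- eye (a point): Centre of the eye at the rod's free end: a level steel plate 30 x 30 x 10 mm, 95 mm above the table (top face 5 mm above this point), with an upright round through-hole 12 mm across, slightly chamfered. Free space below it. Axes as the stand's. Moves with the rod.
- stop_mid (a point): Middle of the beam stop, a black plate 40 x 40 mm, 10 mm thick along the rod, fixed across the rod 55 mm behind the eye (toward the sleeve); its top is 18 mm above the rod axis. Same axes as the stand. Moves with the rod.
- pointer (a joint): Place of the pointer carriage along the rail, m, stiff (20 N) and to be left alone; 0.035 to 0.08. The rod is in line when joint rod equals this value.
- pointer_tip (a point): Tip of the thin brass pointer (3 mm wide, 88 mm above the table) that points from the rail carriage at the side of the beam stop's path, ending 5 mm short of it. Axes as the stand's. The plate is in line when stop_mid has y = 0 in this frame.
- rack: Fixed aluminium rack 200 (x) x 50 (y) x 50 mm (z); origin under its centre. Three upright 15 mm holes, at x = -65, 0 and +65 mm, hold three pins by their flanges, in any order.
- pull_pin: The loose steel pull pin, about 90 g: round shank 8 mm across, 40 mm long, tip chamfered 3 mm; flange 24 mm across, 5 mm thick; above it a square grip 14 x 14 mm (the only square one), its top 49 mm above the origin. Origin at the flange's underside, resting on the rack's top, shank in the hole. z up along the pin, x and y across the flats. Lift over 42 mm to clear the rack.
- pin_grip (a point): Point on the pin's axis, 29 mm above the flange's underside, where to grip it (5 to 49 mm is square bar).
- pin_tip (a point): Lower end of the pin's shank, on its axis, 40 mm below the flange's underside.
- lens_tube: Bystander, loose, not to be moved: short black lens tube, 31 mm across, 30 mm tall, open, standing on the table near the stand.
- filter_box: Bystander, loose, not to be moved: flat white box 50 x 40 x 18 mm lying near the stand.
- screwdriver: Bystander, loose, not to be moved: screwdriver, 170 mm long, lying beyond the stand.
- solvent: Bystander, loose, not to be moved: small brown bottle, 48 mm across, 110 mm tall.
- pot: Bystander, loose, not to be moved: shallow clear bowl, 60 mm across, 35 mm tall.
- spare_post: Bystander, loose, not to be moved: plain upright steel cylinder, 25 mm across, 75 mm tall.
- knob_screw: Loose, not to be moved; bystander in the rack: low round knob 28 mm across, 18 mm high on a 24 mm flange; its 12 mm shank is too thick for the eye.
- thin_post: Loose, not to be moved; bystander in the rack: thin round post 10 mm across, 45 mm high on a 24 mm flange; its 12 mm shank is too thick for the eye.
Mind the look-alikes: they are no part of the job. What is shaped like the pull_pin but blue or purple is not meant.

How it is judged:
By the outcome, as a careful person would: the job done as asked, in the order asked, and still so for the second after the job is handed in, while the arm keeps its last pose, push and grip.
It also fails if it takes over 51 s, if anything falls off the work surface, if the arm or the gripper's body presses on something with over 40 N, if the wrist force passes 120 N, or if a joint passes its speed limit or range.

ROBOT

A 7-joint arm with a two-finger parallel gripper is mounted at the origin on the work surface. World frame = base frame: x ahead of the robot, y to its left, z up, the work surface at z = 0. Lengths are in m, angles in rad, forces in N, time in s.
With the tool pointing down it reaches from about 0.4 to 0.85 m from the base axis. Payload 4.5 kg.
Tool frame: the origin (TCP) lies on the centre line of the jaws, within the pads' length; the fingertips stand 8 mm ahead of it and the grasp point (between the pads) lies 11 mm behind it; z points along the fingers, x is the direction in which the jaws open and shut, and the axes are right-handed (so a half turn about z gives the same grasp; the last joint's range is limited). The gripper opens to 88 mm and grips with 3 to 60 N. Pads are 18 mm wide; open, the fingers measure 123 mm over their backs; the gripper's body (75 mm by 187 mm) begins 45 mm behind the grasp point.
Start: joints at [1.154, 0.689, -0.195, 1.565, 0.157, 0.902, -0.215], TCP at [0.272, -0.563, 0.224] pointing down, gripper open.
Joint ranges: [-3.01, 3.01], [-0.46, 2.08], [-1.47, 1.51], [0.13, 2.56], [-1, 4.14], [0.04, 2.09], [-2.66, 2.66]. Speed limits (rad/s): [2.57, 2.57, 3.14, 3.14, 3.14, 3.14, 3.14].

INTERFACE

Orientations are given as a unit quaternion [x, y, z, w].
In Python, from plant import r gives the robot as it stands.
- The arm moves only by the shell command python3 -m pendant 'ROWS' [FORCE]. ROWS is JSON, a list of rows, each a list of 3 entries, a list of its own where there are three numbers: the turn, a rotation vector about the tool's x, y, z in rad, then the shift along the tool's x, y, z in m, then the opening, from 0 (shut) to 1 (fully open). In form: [[[wx, wy, wz], [tx, ty, tz], claw], ...]. A call has 1 to 10 rows; each row is the pose to reach, as a shift and turn from the pose commanded when the call began, along the tool's axes at that moment; what a row does not reach only later rows make up. A row lasts 1/10 s, in which the tool goes at most 50 mm and 8.59 degrees, less where a joint would pass 70% of its speed; a pose out of reach is approached as far as the arm can. A call with a gripper value outside its range is refused whole. The fingers move at their own pace and stop on an object; FORCE is the grip in N (left out, the last holds). Time passes only in rows, so rows that repeat a pose let the fingers close. It gives the time, the measured TCP pose, the force and the opening at its end, in the units of the state.
- r.get_state(): the state, without advancing time (a new reading comes with each control period).
- r.snapshot(name): name is "scene" or "top"; returns a dict with "image" (384x512x3 uint8, red, green, blue), "mtx" (3x3 intrinsics, pixels), "R" (3x3) and "t" (3): a world point X has camera coordinates R X + t. Camera axes: x right, y down, z forward; pixel columns grow to the right and rows downward; lengths in m; the calibration is good to about 2 mm. A picture is of the moment at which its call begins. There is no depth.
- r.finish_job(): hands the job in, once; it reports no verdict.
The state is a dict: "clock": time; "q": joint angles; "qd": joint speeds; "joint_torque": joint torques, N m; "tool_pos": TCP position; "eef_rot": TCP orientation; "contact_force": force on the tool from outside, world axes, zero at the start; "moment": the same for the moment, N m; "opening": opening from 0.0 (shut) to 1.0 (fully open).
Only numpy, scipy, OpenCV 4.12 (cv2) and the standard library are available. Lean on these libraries where they do the work, as an engineer would, in place of code of your own. Each camera call takes 0.05 s, during which the arm holds its last target. There are 200 camera calls.

## Working session

There is one attempt and no reset: what is moved stays moved. The work goes in short steps, Python scripts to look and compute and a shell command to move; the robot and the scene stay as the last step left them, time stands still between calls to the robot, and variables do not carry over. Pictures are saved under pics/ and viewed, about 8 in all and at most 12, crops included, and the job is handed in when it is done.

```bash
mkdir -p pics; ls
python3 - <<'E'
from plant import r
import cv2,numpy as np,pickle
s=r.get_state(); print(s)
for n in("scene","top"):
    d=r.snapshot(n); pickle.dump(d,open(f"{n}0.pkl","wb"))
    cv2.imwrite(f"pics/{n}0.png",d["image"][:,:,::-1]); print(n,d["mtx"],d["R"],d["t"], -d["R"].T@d["t"])
E
```

```text
pics
{'clock': 0.0, 'q': array([ 1.15382331,  0.6899496 , -0.19455073,  1.56636279,  0.15729311,
        0.90248416, -0.21509276]), 'qd': array([-0.00055019, -0.0010542 ,  0.00017357, -0.00114719,  0.00033992,
       -0.00101528,  0.00010049]), 'joint_torque': array([-8.10947877e-04, -5.27576745e+01, -1.26721054e+00, -1.53431797e+01,
       -5.27002453e-02,  6.59472644e-03,  1.74045458e-04]), 'tool_pos': array([ 0.2719728 , -0.56198422,  0.22312744]), 'eef_rot': array([ 8.47279921e-01, -5.31145851e-01, -7.93821352e-04, -4.35412196e-04]), 'contact_force': array([ 0.08436089,  0.48145285, -0.44982125]), 'moment': array([-0.00717417,  0.07550837,  0.06174226]), 'opening': 1.0029483658878258}
scene [[465.70616948   0.         259.30480031]
 [  0.         465.70616948 190.4404025 ]
 [  0.           0.           1.        ]] [[-0.4145614   0.91000258  0.0058442 ]
 [ 0.47740968  0.22294746 -0.84992613]
 [-0.77473792 -0.34955649 -0.52686945]] [ 0.2796776  -0.20140923  1.4655004 ] [1.34747699 0.30267151 0.59930992]
top [[442.44467495   0.         257.13924026]
 [  0.         442.44467495 190.29075232]
 [  0.           0.           1.        ]] [[-0.02229559 -0.99955983 -0.01957156]
 [-0.98751204  0.02507228 -0.15553572]
 [ 0.15595796  0.01585939 -0.98763637]] [-0.00301665  0.60092269  1.1680656 ] [ 0.411182   -0.03660662  1.24702997]
```

View pics/scene0.png

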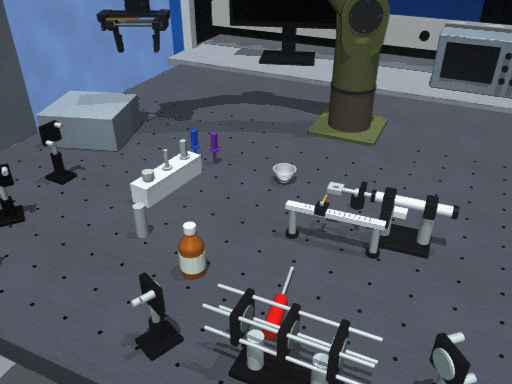

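View pics/top0.png

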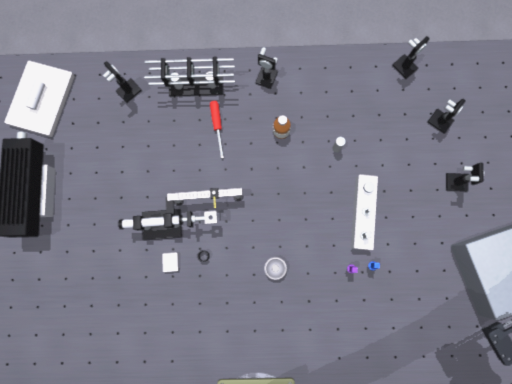

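Pull-pin candidates in the scene view: grey pins in the rack at (148,175) knob, (166,158) thin post and (183,149), which is likely the square grip. There are blue (194,138) and purple (214,142) look-alikes on the table. In the top view the rack is at (366,212), the eye at (210,217) and the pointer at (214,200). Next is a close crop.

Run:
```python
import cv2,numpy as np,pickle
a=pickle.load(open("scene0.pkl","rb"))["image"][:,:,::-1];b=pickle.load(open("top0.pkl","rb"))["image"][:,:,::-1]
f=lambda i,x,y,w,h,s:cv2.resize(i[y:y+h,x:x+w],None,fx=s,fy=s,interpolation=cv2.INTER_CUBIC)
r1=np.hstack([f(a,125,120,100,75,4),f(b,330,165,100,75,4)])
r2=np.hstack([f(a,320,170,80,60,5),f(b,170,175,80,60,5)])
cv2.imwrite("pics/crop.png",np.vstack([r1,r2]))
```

```text
(no output)
```

View pics/crop.png

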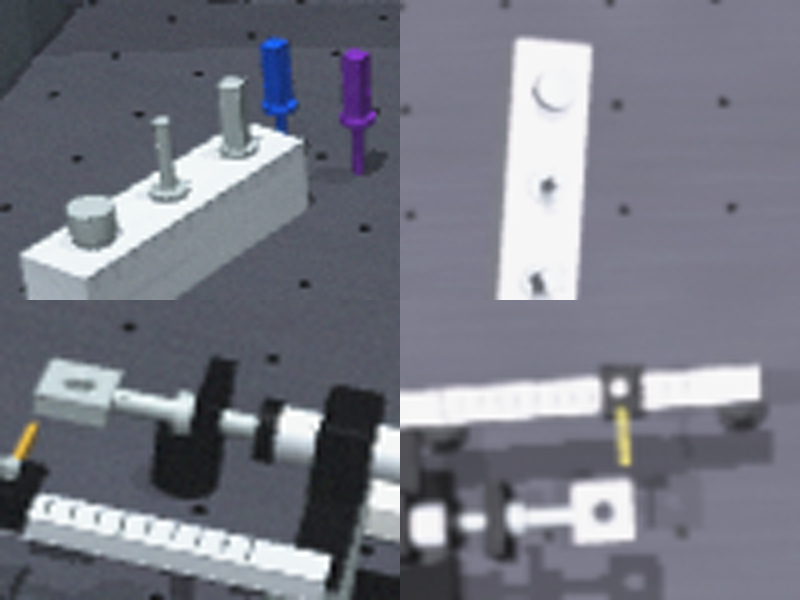

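The crop confirms the grey square grip at scene (183,149), at the rack end nearest the robot. Blue and purple stand on the table beyond it. The eye and the pointer are clear in both views, so I'll measure them now.

```bash
cat > h.py <<'E'
import cv2,numpy as np,pickle
def ray(d,p):
    v=d["R"].T@np.linalg.inv(d["mtx"])@np.array([p[0],p[1],1.]); return -d["R"].T@d["t"],v
def plane(d,p,z):
    c,v=ray(d,p); return c+v*(z-c[2])/v[2]
def two(d1,p1,d2,p2):
    c1,v1=ray(d1,p1);c2,v2=ray(d2,p2)
    k=np.linalg.lstsq(np.c_[v1,-v2],c2-c1,rcond=None)[0]
    a,b=c1+k[0]*v1,c2+k[1]*v2; return (a+b)/2,np.linalg.norm(a-b)
def proj(d,X):
    u=d["mtx"]@(d["R"]@np.asarray(X,float)+d["t"]); return u[:2]/u[2]
def blobs(m,off,amin=15):
    n,l,s,c=cv2.connectedComponentsWithStats(m.astype(np.uint8))
    return [(s[i,4],(c[i]+off),cv2.minAreaRect(np.argwhere(l==i)[:,::-1].astype(np.float32)+np.float32(off))) for i in range(1,n) if s[i,4]>=amin]
def load(n): return pickle.load(open(n,"rb"))
E
python3 - <<'E'
from h import *
np.set_printoptions(precision=4,suppress=True)
t=load("top0.pkl");s=load("scene0.pkl");I=t["image"].astype(int)
def win(x,y,w,h): return I[y:y+h,x:x+w],np.array([x,y])
W,o=win(345,165,45,95); 
for a,c,re in blobs(W.min(2)>185,o,200):
    P=[plane(t,p,.05) for p in cv2.boxPoints(re)]; print("rack",a,c,re,*[p[:2] for p in P],plane(t,re[0],.05))
W,o=win(160,180,90,60)
for a,c,re in blobs(W.min(2)>185,o,30):
    print("white",a,c,re); print([plane(t,p,.1)[:2] for p in cv2.boxPoints(re)],plane(t,re[0],.1),"rail z:",[plane(t,p,.08)[:2] for p in cv2.boxPoints(re)])
for a,c,re in blobs((W[...,0]-W[...,2])>60,o,4):
    print("brass",a,c,re,[plane(t,p,.088)[:2] for p in cv2.boxPoints(re)])
for z in(.099,):print("pin top guess",two(t,(364.5,235.5),s,(183,141)))
S=s["image"].astype(int)
print(S[136:162,176:192].min(2))
E
```

```text
rack 1401 [365.5546 211.7894] ((365.5818786621094, 211.77215576171875), (19.623106002807617, 73.9691390991211), 3.814074993133545) [ 0.4375 -0.271 ] [ 0.6378 -0.2957] [ 0.6328 -0.3488] [ 0.4329 -0.3228] [ 0.5339 -0.3094  0.05  ]
white 167 [229.8982 191.8024] ((229.6793975830078, 191.8323516845703), (7.13277530670166, 23.16234588623047), 85.60128784179688)
[array([0.5979, 0.0851]), array([0.6011, 0.0242]), array([0.5822, 0.0231]), array([0.579 , 0.0838])] [0.59  0.054 0.1  ] rail z: [array([0.6012, 0.0872]), array([0.6044, 0.0253]), array([0.5852, 0.0241]), array([0.5819, 0.0859])]
white 306 [187.9706 195.0131] ((188.0, 194.99998474121094), (7.056077480316162, 42.4898567199707), 85.60128784179688)
[array([0.5908, 0.2205]), array([0.5967, 0.1087]), array([0.578 , 0.1073]), array([0.5721, 0.2189])] [0.5844 0.1638 0.1   ] rail z: [array([0.594, 0.225]), array([0.5999, 0.1112]), array([0.5809, 0.1098]), array([0.5749, 0.2233])]
white 184 [206.8098 217.1522] ((203.5, 217.0), (12.0, 25.0), 90.0)
[array([0.5419, 0.1559]), array([0.5403, 0.0904]), array([0.509 , 0.0907]), array([0.5105, 0.155
[... 1727 characters left out ...]
  97  88 150 220 208 134 105]
 [ 87  83  85  87 103 125 126 124 123 106  86 163 241 240 240 237]
 [ 86  85  97 116 132 126 129 124 129 123  78 140 238 240 238 241]
 [ 88 121 198 236 199 128 127 121 125 121  75  96 154 170 198 241]
 [126 200 240 237 201 126 124 123 127 124  84 129 201 191 241 241]
 [240 240 240 233 174 157 127 126 124 119 120 196 186 179 239 237]
 [238 228 223 186 146 165 143 157 138 145 161 189 119 174 238 237]
 [228 227 227 216 141 115 147 168 166 152 100 110 136 221 238 238]
 [231 238 227 222 177 154 152 135 134 134 151 201 239 239 239 238]
 [241 241 240 241 242 242 241 241 240 240 239 239 241 238 237 232]
 [241 241 242 242 240 242 240 239 240 240 239 239 239 232 181 126]]
```

Run:
```python
from h import *
np.set_printoptions(precision=4,suppress=True,linewidth=160)
t=load("top0.pkl");s=load("scene0.pkl")
print("pin base by scene flange (183.3,155.5)@.053",plane(s,(183.3,155.5),.053),"top (182.3,140.5)@.099",plane(s,(182.3,140.5),.099))
rc=np.array([.5339,-.3094]);ax=np.array([.992,-.1255]);p=rc-.065*ax;print("pin by rack",p,"proj top:",proj(t,[*p,.099]),proj(t,[*p,.055]),"scene top/base",proj(s,[*p,.099]),proj(s,[*p,.053]))
print("rack corners reproj in scene",[proj(s,[*(rc+a*.1*ax+b*.025*np.array([.1255,.992])),.05]) for a in(1,-1) for b in(1,-1)])
print("top pin patch\n",t["image"][228:244,357:374].min(2))
print("eye patch top\n",t["image"][207:228,201:221].min(2))
print("eye scene\n",s["image"][181:198,324:348].min(2))
print("eye guess proj",proj(t,[.5255,.106,.1]),proj(s,[.5255,.106,.1]))
print("purple",plane(t,(352,268),.06),"blue",plane(t,(374,266),.06))
```

```text
pin base by scene flange (183.3,155.5)@.053 [ 0.4729 -0.3034  0.053 ] top (182.3,140.5)@.099 [ 0.4798 -0.2976  0.099 ]
pin by rack [ 0.4694 -0.3012] proj top: [368.1425 234.7457] [364.3844 235.6729] scene top/base [183.3062 138.5831] [184.762  155.0895]
rack corners reproj in scene [array([146.5727, 187.5984]), array([130.4337, 181.5536]), array([201.1982, 153.2124]), array([185.9845, 148.5144])]
top pin patch
 [[246 246 246 246 246 246 246 246 246 246 246 246 246 246 246 246 243]
 [246 246 246 246 246 246 246 246 246 246 246 246 246 246 246 246 243]
 [246 246 246 246 246 245 245 245 245 246 246 246 245 245 246 246 243]
 [246 246 246 245 244 242 238 243 243 243 245 245 244 241 245 245 241]
 [246 246 246 243 237 237 236 232 225 232 242 245 244 240 240 245 240]
 [246 246 245 241 231 225 178 152 209 243 244 244 243 241 242 245 240]
 [246 246 243 239 234 177 112 112 191 240 244 244 243 243 245 245 239]
 [246 246 242 232 235 179 105  99 141 219 243 244 243 243 245 245 237]
 [246 246 241 229 239 224 122  96 115 203 242 242 242 241 244 245 237]
 [246 246 244 233 228 225 134 108 123 196 237 
[... 3324 characters left out ...]
 117 123 127 130 126 128 127 126 124 124 125 129 126 122  96  79  79  81  89  98 107]
 [ 85  86  90  88  86  97 107 114 116 126 130 126 126 126 125 125 121  94  83  89  87  86  76  76]
 [ 86  98  94  94  83  84  89  88  87  92  99 114 117 116 128 130 124  93  85  87  85  86  87  87]
 [ 95  92  74  71  86  85  88  85  87  86  86  85  86  87  89  98 101  86  88  86  84  87  91  89]
 [ 95  83  65  75  91  85  89  85  87  82  85  87  87  90  87  89  90  89  88  87  86  88  89  89]
 [ 90  72  54  77  86  87  87  89  89  88  92  86  81  89  86  89  86  86  83  87  85  87  87  89]]
eye guess proj [210.0743 216.804 ] [335.6874 184.7236]
purple [ 0.3852 -0.2626  0.06  ] blue [ 0.3892 -0.3206  0.06  ]
```

Within each camera the positions agree with the given sizes. Between cameras there is a steady shift of about 2 px in rows, so for the fit I will compare pin and eye within one image. The pin is near (0.471, -0.302) with its flats at about -55° and 35°. I'll hover over it first.

```bash
python3 -m pendant '[[[0,0,-0.03],[-0.02,-0.04,0],0.62],[[0,0,-0.07],[-0.04,-0.08,0],0.62],[[0,0,-0.1],[-0.06,-0.12,0],0.62],[[0,0,-0.13],[-0.08,-0.16,0],0.62],[[0,0,-0.15],[-0.1,-0.2,0],0.62],[[0,0,-0.152],[-0.12,-0.24,0],0.62],[[0,0,-0.152],[-0.138,-0.275,0],0.62],[[0,0,-0.152],[-0.147,-0.292,0],0.62],[[0,0,-0.152],[-0.147,-0.292,0],0.62],[[0,0,-0.152],[-0.147,-0.292,0],0.62]]' 40
python3 - <<'E'
from h import *
from plant import r
o=[]
for n,x,y in(("scene",130,90),("top",310,170)):
    d=r.snapshot(n); pickle.dump(d,open(f"{n}1.pkl","wb")); o.append(cv2.resize(d["image"][y:y+110,x:x+100,::-1],None,fx=4,fy=4,interpolation=cv2.INTER_CUBIC))
cv2.imwrite("pics/hov.png",np.hstack(o)); print(r.get_state()["tool_pos"],r.get_state()["eef_rot"])
E
```

```text
clock: 1.1
tool_pos: [0.4704, -0.3037, 0.2236]
eef_rot: [0.885, -0.465, -0.0, 0.001]
contact_force: [0.0, -0.5, 0.2]
opening: 0.622
[ 0.46957562 -0.30496576  0.22366571] [ 8.84430367e-01 -4.66671384e-01 -3.89897586e-04  7.69717122e-04]
```

View pics/hov.png

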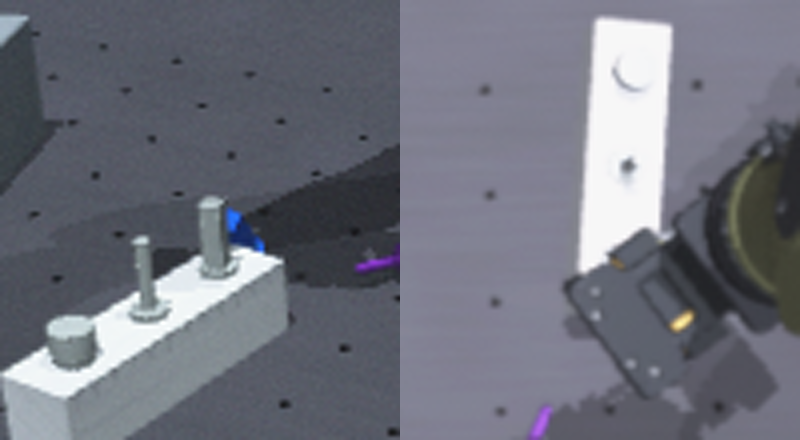

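Hover view: the square pin stands at scene crop (213,235). The blue and purple look-alikes have toppled by themselves, since the tool was never lower than 0.21 m. Before descending I'll check where blue lies.

Run:
```python
from h import *
np.set_printoptions(precision=4,suppress=True,linewidth=160)
t=load("top1.pkl");s=load("scene1.pkl")
for n,d in(("top",t),("scene",s)):
    I=d["image"].astype(int)
    for nm,m in(("blue",(I[...,2]-I[...,0]>70)&(I[...,2]-I[...,1]>50)&(I[...,0]<90)),("purp",(I[...,2]-I[...,1]>50)&(I[...,0]>=70))):
        for a,c,re in blobs(m,[0,0],6):
            if c[1]>100: print(n,nm,a,c,re[1],[np.r_[p,plane(d,p,.012)[:2],plane(d,p,.04)[:2]] for p in cv2.boxPoints(re)])
o=[cv2.resize(d["image"][y:y+150,x:x+100,::-1],None,fx=4,fy=4,interpolation=cv2.INTER_CUBIC) for d,x,y in((s,130,0),(s,180,110))]
cv2.imwrite("pics/blue.png",np.hstack(o))
```

```text
top purp 170 [339.1059 288.5765] (7.602630615234375, 33.541019439697266) [array([329.2   , 299.6   ,   0.3012,  -0.2055,   0.3037,  -0.2017]), array([344.2   , 269.6   ,   0.3804,  -0.2502,   0.3811,  -0.2454]), array([351.    , 273.0001,   0.3708,  -0.2683,   0.3717,  -0.263 ]), array([336.    , 303.0001,   0.2919,  -0.2234,   0.2946,  -0.2192])]
scene blue 41 [190.2683 147.5122] (12.803688049316406, 4.609327793121338) [array([184.2459, 144.2951,   0.3476,  -0.3836,   0.3952,  -0.3508]), array([187.7869, 141.3443,   0.3269,  -0.3847,   0.3756,  -0.3519]), array([195.9836, 151.1803,   0.3704,  -0.3311,   0.417 ,  -0.3009]), array([192.4426, 154.1311,   0.3898,  -0.3306,   0.4355,  -0.3005])]
scene purp 7 [ 34.     105.8571] (2.1213202476501465, 4.242640495300293) [array([ 31.5   , 106.5   ,   0.3211,  -0.9996,   0.3701,  -0.9375]), array([ 34.5   , 103.5   ,   0.2968,  -1.0119,   0.3469,  -0.9492]), array([ 36.    , 105.    ,   0.3048,  -0.9966,   0.3545,  -0.9347]), array([ 33.    , 108.    ,   0.3288,  -0.9846,   0.3774,  -0.9232])]
scene purp 66 [238.7273 151.2576] (5.918363571166992, 14.960308074951172) [array([230.    , 150.    ,   0.3241,  -0.2493,   0.3729,  -0.223 ]), array([244.7568, 147.5405,   0.2929,  -0.2189,   0.3432,  -0.194 ]), array([245.7297, 153.3784,   0.3239,  -0.2008,   0.3727,  -0.1768]), array([230.973 , 155.8378,   0.354 ,  -0.2307,   0.4014,  -0.2053])]
scene purp 28 [224.6786 155.1786] (2.1572773456573486, 12.355316162109375) [array([218.6538, 155.2692,   0.3653,  -0.2626,   0.4121,  -0.2357]), array([230.7692, 152.8462,   0.3385,  -0.2394,   0.3866,  -0.2136]), array([231.1923, 154.9615,   0.3492,  -0.2326,   0.3968,  -0.2071]), array([219.0769, 157.3846,   0.3757,  -0.2556,   0.422 ,  -0.229 ])]
```

View pics/blue.png

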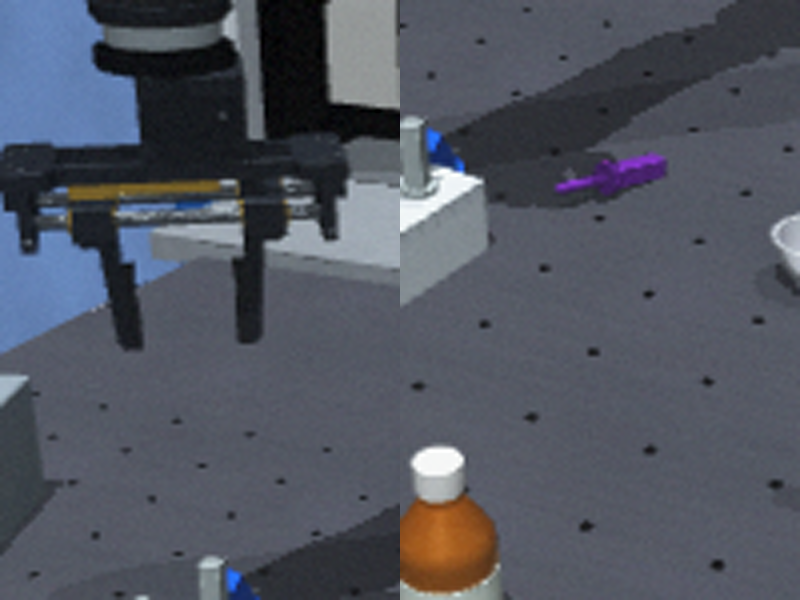

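Blue lies flat on the table near (0.36, -0.35), clear of the fingers, which stay above z = 0.06. I'll go down and grip.

```bash
python3 -m pendant '[[[0,0,0],[0,0,0.03],0.62],[[0,0,0],[0,0,0.065],0.62],[[0,0,0],[-0.001,-0.001,0.1],0.62],[[0,0,0],[-0.001,-0.001,0.125],0.62],[[0,0,0],[-0.001,-0.001,0.14],0.62],[[0,0,0],[-0.001,-0.001,0.15],0.62],[[0,0,0],[-0.001,-0.001,0.155],0.62],[[0,0,0],[-0.001,-0.001,0.155],0.62]]' 40
python3 -m pendant '[[[0,0,0],[0,0,0],0.4],[[0,0,0],[0,0,0],0.25],[[0,0,0],[0,0,0],0.1],[[0,0,0],[0,0,0],0],[[0,0,0],[0,0,0],0],[[0,0,0],[0,0,0],0],[[0,0,0],[0,0,0],0],[[0,0,0],[0,0,0],0]]' 50
python3 - <<'E'
from h import *
from plant import r
o=[]
for n,x,y in(("scene",130,70),("top",310,170)):
    d=r.snapshot(n); pickle.dump(d,open(f"{n}2.pkl","wb")); o.append(cv2.resize(d["image"][y:y+110,x:x+100,::-1],None,fx=4,fy=4,interpolation=cv2.INTER_CUBIC))
cv2.imwrite("pics/grip.png",np.hstack(o)); print(r.get_state())
E
```

```text
clock: 2.0
tool_pos: [0.4709, -0.3023, 0.0688]
eef_rot: [0.885, -0.466, -0.0, 0.0]
contact_force: [-1.3, 0.0, -0.5]
opening: 0.621
clock: 2.8
tool_pos: [0.4716, -0.3017, 0.0692]
eef_rot: [0.885, -0.465, 0.0, 0.0]
contact_force: [-0.1, 0.3, 3.4]
opening: 0.171
{'clock': 2.9, 'q': array([ 0.56773425,  0.83520404, -0.13745345,  1.88375975,  0.24195522,
        0.43791031, -0.71266043]), 'qd': array([ 1.05048147e-03, -1.17617468e-03, -7.52004918e-05, -1.36256180e-04,
        1.59127326e-03, -1.21335395e-03, -8.55139283e-04]), 'joint_torque': array([ 6.77512377e-02, -4.96252656e+01, -4.09122230e-01, -7.76871264e+00,
       -3.46283879e-03, -9.44003393e-02, -6.33871037e-03]), 'tool_pos': array([ 0.47161608, -0.30174859,  0.06919691]), 'eef_rot': array([ 8.85136050e-01, -4.65332202e-01,  3.38453399e-04,  2.28556426e-06]), 'contact_force': array([-0.07670296, -0.14641252,  4.38664013]), 'moment': array([0.02037439, 0.01004216, 0.0673692 ]), 'opening': 0.17122592541877457}
```

View pics/grip.png

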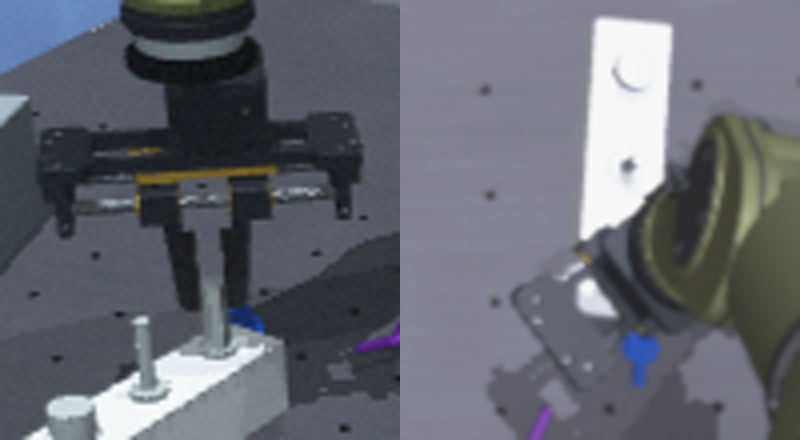

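The jaws closed at 15 mm on the grip, and the pin and the neighbours stand where they were. I'll lift, carry it over to the eye, and turn the jaws in line with the pull.

```bash
python3 -m pendant '[[[0,0,0],[0,0,-0.01],0],[[0,0,0],[0,0,-0.03],0],[[0,0,0],[0,0,-0.06],0],[[0,0,0],[0,0,-0.09],0],[[0,0,0],[0,0,-0.11],0],[[0,0,0],[-0.01,-0.009,-0.12],0],[[0,0,0],[-0.03,-0.027,-0.12],0],[[0,0,0],[-0.056,-0.05,-0.12],0],[[0,0,0],[-0.084,-0.075,-0.12],0],[[0,0,0],[-0.11,-0.1,-0.12],0]]' 60
python3 -m pendant '[[[0,0,0.05],[-0.025,-0.023,0],0],[[0,0,0.12],[-0.05,-0.045,0],0],[[0,0,0.19],[-0.075,-0.068,0],0],[[0,0,0.26],[-0.1,-0.09,0],0],[[0,0,0.34],[-0.125,-0.113,0],0],[[0,0,0.42],[-0.15,-0.136,0],0],[[0,0,0.49],[-0.172,-0.156,0],0],[[0,0,0.53],[-0.187,-0.17,0],0],[[0,0,0.55],[-0.195,-0.177,0],0],[[0,0,0.55],[-0.195,-0.177,0],0]]'
python3 - <<'E'
from h import *
from plant import r
o=[]
for n,x,y in(("scene",290,100),("top",160,160)):
    d=r.snapshot(n); pickle.dump(d,open(f"{n}3.pkl","wb")); o.append(cv2.resize(d["image"][y:y+100,x:x+100,::-1],None,fx=4,fy=4,interpolation=cv2.INTER_CUBIC))
s=r.get_state();P=s["tool_pos"]
print(s["opening"],P,s["eef_rot"],s["contact_force"])
d=load("scene3.pkl");print("pred tip scene",proj(d,P-[0,0,.059]),"flange",proj(d,P-[0,0,.019]),"eye .527,.1065:",proj(d,[.527,.1065,.1]))
cv2.imwrite("pics/over.png",np.hstack(o));
E
```

```text
clock: 3.9
tool_pos: [0.4904, -0.1516, 0.1885]
eef_rot: [0.885, -0.465, -0.001, -0.0]
contact_force: [0.7, 0.3, -1.1]
opening: 0.171
clock: 4.9
tool_pos: [0.5253, 0.11, 0.1883]
eef_rot: [0.727, -0.686, -0.001, 0.0]
contact_force: [0.3, -0.4, -1.0]
opening: 0.168
0.16971380257993182 [0.52558373 0.10662603 0.18849079] [ 7.25934022e-01 -6.87763777e-01 -3.25672688e-04  8.22988005e-04] [-0.31860119 -0.7326641  -0.56100629]
pred tip scene [337.30140732 172.46539109] flange [339.18243579 155.06626329] eye .527,.1065: [335.71259622 185.11409992]
```

View pics/over.png

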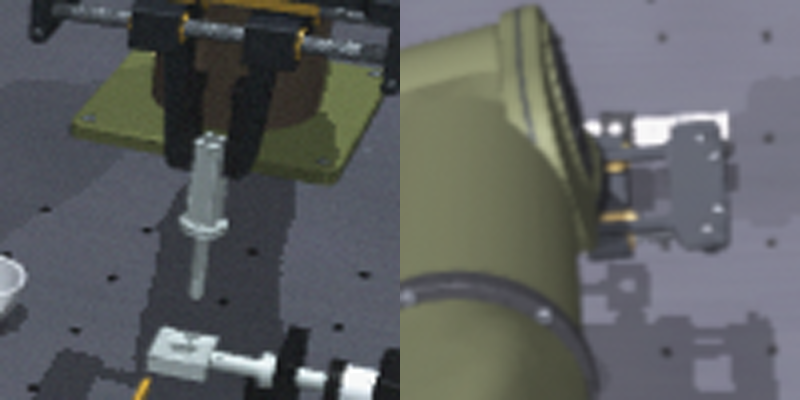

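The pin hangs upright over the eye: tip at crop (196,297), hole at (185,343). The arm was still settling when the picture was taken. Allowing for that, the tip is within 1–2 mm of the hole, so I'll ease down and watch the force.

```bash
python3 -m pendant '[[[0,0,0],[0,-0.0015,0.01],0],[[0,0,0],[0,-0.0015,0.02],0],[[0,0,0],[0,-0.0015,0.025],0],[[0,0,0],[0,-0.0015,0.03],0],[[0,0,0],[0,-0.0015,0.034],0],[[0,0,0],[0,-0.0015,0.034],0],[[0,0,0],[0,-0.0015,0.034],0]]'
python3 - <<'E'
from h import *
from plant import r
s=r.get_state();P=s["tool_pos"];print(P,s["contact_force"],s["moment"])
d=r.snapshot("scene");pickle.dump(d,open("scene4.pkl","wb"));x,y=310,130
cv2.imwrite("pics/touch.png",cv2.resize(d["image"][y:y+70,x:x+70,::-1],None,fx=6,fy=6,interpolation=cv2.INTER_CUBIC))
E
```

```text
clock: 5.7
tool_pos: [0.5282, 0.1067, 0.1549]
eef_rot: [0.726, -0.688, 0.0, 0.0]
contact_force: [-0.1, 0.9, -0.5]
opening: 0.168
[0.52816584 0.10670429 0.15493322] [-0.10209713  0.90941256 -0.53014805] [ 0.05369712  0.04622426 -0.01535918]
```

View pics/touch.png

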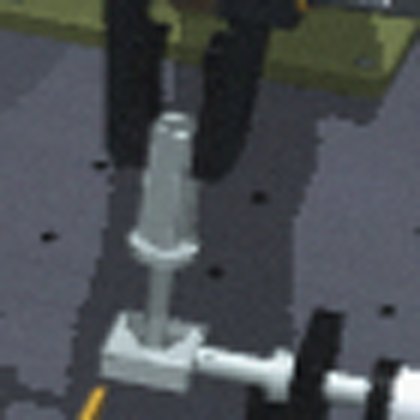

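The shank tip is entering the hole at crop (155,345) with no contact force. I'll continue down until the flange is about 2 mm above the eye.

```bash
python3 -m pendant '[[[0,0,0],[0,0,0.005],0],[[0,0,0],[0,0,0.01],0],[[0,0,0],[0,0,0.015],0],[[0,0,0],[0,0,0.02],0],[[0,0,0],[0,0,0.02],0]]'
python3 -m pendant '[[[0,0,0],[0,0,0.004],0],[[0,0,0],[0,0,0.008],0],[[0,0,0],[0,0,0.011],0],[[0,0,0],[0,0,0.0135],0],[[0,0,0],[0,0,0.0135],0],[[0,0,0],[0,0,0.0135],0]]'
```

```text
clock: 6.25
tool_pos: [0.5277, 0.1066, 0.1341]
eef_rot: [0.726, -0.688, -0.0, 0.001]
contact_force: [-0.2, 0.2, -1.0]
opening: 0.169
clock: 6.85
tool_pos: [0.5281, 0.1067, 0.1214]
eef_rot: [0.726, -0.688, 0.0, 0.0]
contact_force: [0.2, -0.7, -0.7]
opening: 0.167
```

Seated freely with no force. I'll pull 58 mm along tool x, which is the rod direction, then measure.

```bash
python3 -m pendant '[[[0,0,0],[0.003,0,0],0],[[0,0,0],[0.008,0,0],0],[[0,0,0],[0.015,0,0],0],[[0,0,0],[0.024,0,0],0],[[0,0,0],[0.034,0,0],0],[[0,0,0],[0.044,0,0],0],[[0,0,0],[0.052,0,0],0],[[0,0,0],[0.056,0,0],0],[[0,0,0],[0.058,0,0],0],[[0,0,0],[0.058,0,0],0]]'
python3 -m pendant '[[[0,0,0],[0,0,0],0],[[0,0,0],[0,0,0],0],[[0,0,0],[0,0,0],0]]'
python3 - <<'E'
from h import *
from plant import r
o=[]
for n,x,y in(("scene",280,130),("top",165,165)):
    d=r.snapshot(n); pickle.dump(d,open(f"{n}5.pkl","wb")); o.append(cv2.resize(d["image"][y:y+80,x:x+80,::-1],None,fx=5,fy=5,interpolation=cv2.INTER_CUBIC))
cv2.imwrite("pics/pull.png",np.hstack(o)); print(r.get_state()["tool_pos"])
E
```

```text
clock: 7.85
tool_pos: [0.5306, 0.0496, 0.1214]
eef_rot: [0.726, -0.688, -0.001, -0.0]
contact_force: [-2.8, 5.2, -0.0]
opening: 0.17
clock: 8.15
tool_pos: [0.5306, 0.0499, 0.1214]
eef_rot: [0.726, -0.688, -0.001, -0.0]
contact_force: [-1.4, 5.7, -0.6]
opening: 0.167
[0.53061119 0.04994843 0.12145769]
```

View pics/pull.png

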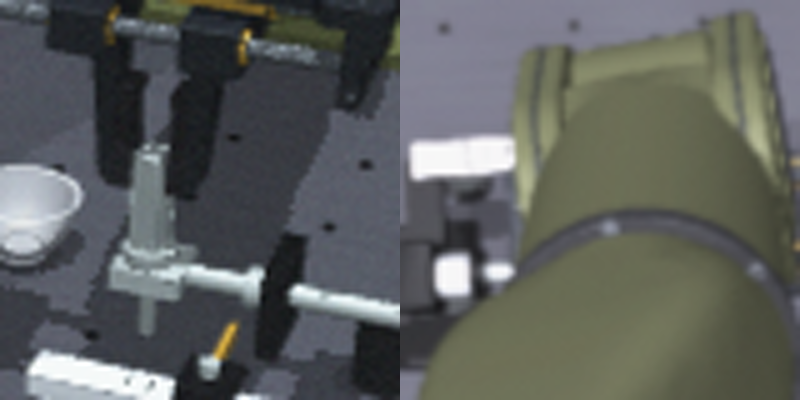

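The pin is through the eye, the shank shows below it at crop (146,320), and the spring reads about 6 N. The stop, at crop (280,297), is still short of the pointer tip at (236,325). Now to measure the remainder in the scene camera and cross-check with the first top image.

Run:
```python
from h import *
np.set_printoptions(precision=4,suppress=True,linewidth=190)
s0=load("scene0.pkl");s=load("scene5.pkl");t=load("top0.pkl")
th=np.deg2rad(-87.);pd=np.array([np.cos(th),np.sin(th)])
sy=lambda X:-(X[:2]@pd)
for n,d,x,y,w,h in(("scene0",s0,310,185,30,30),("scene5",s,318,190,20,20),("top0",t,205,190,20,25)):
    I=d["image"][y:y+h,x:x+w].astype(int); m=(I[...,0]-I[...,2])>45
    wt=np.argwhere(m)[:,::-1]+[x,y]
    l=cv2.fitLine(wt.astype(np.float32),cv2.DIST_L2,0,.01,.01).ravel()
    k=(wt-l[2:])@l[:2]; e=[l[2:]+l[:2]*k.min(),l[2:]+l[:2]*k.max()]
    for p in e: X=plane(d,p,.088);print(n,"brass end",p,X,"sy",sy(X))
print("eye top0",sy(plane(t,(209.8,217),.1)),"scene0",plane(s0,(335.7,186.5),.1),sy(plane(s0,(335.7,186.5),.1)))
print("scene5 eye\n",s["image"][179:199,300:322].min(2))
print("scene5 stop\n",s["image"][174:206,326:346].max(2))
print("scene0 stop\n",s0["image"][178:206,352:374].max(2))
```

```text
scene0 brass end [323.2266 201.1083] [0.5783 0.0969 0.088 ] sy 0.06650418532144825
scene0 brass end [326.304  194.6675] [0.5523 0.0952 0.088 ] sy 0.06612472082444018
scene5 brass end [323.2266 201.1083] [0.5783 0.0969 0.088 ] sy 0.06650418532144825
scene5 brass end [326.304  194.6675] [0.5523 0.0952 0.088 ] sy 0.06612472082444018
top0 brass end [214.0161 196.9311] [0.5793 0.0967 0.088 ] sy 0.06626807025749455
top0 brass end [214.6998 207.0203] [0.5523 0.0951 0.088 ] sy 0.06606362127036208
eye top0 0.079096309312789 scene0 [0.5324 0.1081 0.1   ] 0.0800608682766983
scene5 eye
 [[ 89  82  58  67 120 169 141 127 133 117 122 109 130 109 112 114 125 114 106  71  55  53]
 [ 85  56  60  73 103 131 179 178 176 159 145 152 178 184 188  91 109 109 106  83  54  58]
 [ 81  63  87 156 153  99 113 143 153 168 164 164 147 110 113  95 108 110  96  70  58  57]
 [ 79  67 112 186 173 116 115 119 124 132 130 127 123 117 118 123 118 112  98  81  73  61]
 [ 59  79 143 170 181 171 108 111 116 121 123 124 123 136 193 189 187 183 209 213 192 106]
 [ 61  77 132 132 135 149 152 173 160 124 182 189 209 207 210 2
[... 5834 characters left out ...]
9  30  35  30  27  29  48  99  99 100 100  99  85  33  36  32]
 [ 30  33  31  36  29  30  30  31  27  31  29  32  58 102  98  96  99  97  70  30  31  28]
 [ 32  29  27  31  28  29  31  33  27  27  30  31  55  98 102  99  98  99  70  28  31  29]
 [ 29  33  32  33  32  29  33  30  29  35  24  32  57 102  98  97  99  97  57  31  30  31]
 [ 27  28  30  31  31  29  31  32  28  31  31  38  70  98 100 101  99  99  96  76  70  47]
 [ 28  34  30  36  30  30  30  30  30  35  28  44  81  99  99  99  97 101 101 100 102  98]
 [ 28  32  30  28  32  30  29  29  32  30  30  43  84 102 100  97 100  99  99  97 100 100]
 [ 31  29  32  34  31  30  34  30  31  32  30  51  99 101 103 103  97 101 100 100 101 100]]
```

Run:
```python
from h import *
from scipy.optimize import brentq
s0=load("scene0.pkl");t=load("top0.pkl")
th=np.deg2rad(-87.);pd=np.array([np.cos(th),np.sin(th),0]);xd=np.array([-pd[1],pd[0],0])
E=np.array([.527,.1068,.095])
def dis(off,shift):
    P=E+off; f=lambda k:proj(s0,P+k*pd)[0]-proj(s0,P)[0]-shift
    k=brentq(f,0,.11);return k*1e3,proj(s0,P+k*pd)-proj(s0,P)
print("rod from eye corner",dis(-.015*(-xd)+.015*pd,-25.0)," collar",dis(-.048*pd,-26.2))
# stop -y edge of +x side face, plane at stand x=+20
for img,rows in(("scene5.pkl",range(194,200)),):
    d=load(img);I=d["image"].max(2).astype(float)
    for v in rows:
        L=I[v,326:336]; j=next(i for i in range(1,10) if L[i]<49); u=326+j-1+(L[j-1]-49)/(L[j-1]-L[j])
        c,w=ray(d,(u,v)); k=((E+.02*xd-c)@xd)/(w@xd); X=c+k*w; tip=np.array([.5523,.0952,.088])
        print(v,round(u,2),"z",X[2].round(4),"stop_mid-tip mm",(-(X-tip)@pd+.005)*1e3)
print(t["image"][205:228,183:204].max(2))
```

```text
rod from eye corner (53.904549290228374, array([-25.        ,  -5.04765949]))  collar (54.88769132368122, array([-26.2       ,  -5.22147657]))
194 330.68 z 0.0888 stop_mid-tip mm 12.927058919943848
195 330.82 z 0.0865 stop_mid-tip mm 13.423748478621468
196 330.54 z 0.0839 stop_mid-tip mm 13.0520674639121
197 330.5 z 0.0815 stop_mid-tip mm 13.190239680154907
198 330.43 z 0.0791 stop_mid-tip mm 13.264604746087128
199 330.52 z 0.0767 stop_mid-tip mm 13.649348436116531
[[ 90  91  92  97 104 104 104 105 103 101 102 101 100 100 100  99  99 100
  100  99  99]
 [ 86  87  87  91  99 101 101 101 100 101 101 100 101  99  99  99  99 101
  101 101 100]
 [ 86  86  86  88  92  99 100 100 100 100  99 100 100 100 100 100  99 100
  100 100 100]
 [ 88  87  87  88  93  99 100 101 101 100 101 101 100 101 101 101 101 101
  100 101 100]
 [ 87  87  88  87  92  99 100  99  99 100  99 100 100 100 100 100 101 101
  101  99  97]
 [ 87  87  89  89  92  98  98  94  98 101 102 103 107 112 112 112 113 111
  109 105 101]
 [ 90  90  94  95  88  91  87  72  82  99 112 115 123 136 138 138 138 133
  126 124 126]
 [100 1
[... 717 characters left out ...]
3 193 115  91  95  95 136 211 229 216 177 169 163 154 147 142
  139 135 141]
 [136 153 147 129  96  90  95  88  87 147 186 175 143 133 132 119  96 109
  129 127 132]
 [ 99 126 127 116  94  90  94  85  52  82 119 135 134 138 138 125  96 105
  127 128 133]
 [103 126 127 116  94  89  90  76  36  52 101 133 133 133 133 130 121 122
  134 130 133]
 [114 126 127 116  91  88  89  74  34  49  98 124 109 106 108 121 137 138
  137 132 132]
 [128 131 133 123  93  83  79  67  37  50  99 126 111 102 103 119 138 140
  140 139 139]
 [137 139 139 131 111  90  67  52  53  64 104 135 126 104 103 118 139 141
  141 141 140]
 [131 139 141 140 137 128 107  95  99 102 119 137 127 105 103 118 138 141
  140 141 141]]
```

The remaining distance is 13.3 mm from the stop edge against the pointer, and 13.4 mm from rod travel against the first top view. Both agree, so I'll pull 13.3 mm more and re-measure.

```bash
python3 -m pendant '[[[0,0,0],[0.003,0,0],0],[[0,0,0],[0.006,0,0],0],[[0,0,0],[0.009,0,0],0],[[0,0,0],[0.011,0,0],0],[[0,0,0],[0.0125,0,0],0],[[0,0,0],[0.0133,0,0],0],[[0,0,0],[0.0133,0,0],0],[[0,0,0],[0.0133,0,0],0],[[0,0,0],[0.0133,0,0],0],[[0,0,0],[0.0133,0,0],0]]'
python3 - <<'E'
from h import *
from plant import r
d=r.snapshot("scene");pickle.dump(d,open("scene6.pkl","wb"));t=r.snapshot("top")
s=r.get_state();print(s["tool_pos"],s["contact_force"])
I=d["image"];cv2.imwrite("pics/end.png",np.hstack([cv2.resize(I[130:210,270:350,::-1],None,fx=5,fy=5,interpolation=cv2.INTER_CUBIC),cv2.resize(I[165:210,310:355,::-1],(400,400),interpolation=cv2.INTER_CUBIC)]))
print(I[172:206,316:338].max(2))
E
```

```text
clock: 9.25
tool_pos: [0.5312, 0.0372, 0.1214]
eef_rot: [0.726, -0.688, -0.001, -0.0]
contact_force: [-2.1, 7.2, 0.0]
opening: 0.169
[0.53119159 0.037183   0.12144118] [-2.32659186  6.96754631 -0.47218913]
[[ 66  70  64  64  63  64  64  63  67  67  67  69  71  71  74  69  66  72
  107 105 106 106]
 [ 65  62  66  69  67  67  66  68  66  68  65  64  66  66  66  70  70  78
  107 110 106 104]
 [ 66  67  65  66  64  65  67  66  69  66  70  68  68  66  67  66  75 104
  103 107 102 105]
 [ 66  67  67  63  65  66  64  64  67  70  68  67  65  66  59  44  56  85
  100 101 104 105]
 [ 67  67  68  68  67  65  66  65  67  69  65  67  69  63  48  28  25  30
   37  69  99 102]
 [ 66  66  66  67  69  70  66  68  67  65  69  66  69  63  36  26  30  26
   27  58 109 103]
 [ 72  65  68  68  68  66  66  67  65  64  69  69  65  53  26  26  29  30
   33  67 104 104]
 [ 66  68  74  67  68  68  66  65  67  64  65  70  64  46  32  32  31  36
   45  84 106  99]
 [ 67  65  67  69  65  67  67  68  68  68  66  62  42  31  28  33  32  31
   40  87 106 105]
 [ 71  70  67  67  66  65  63  71  78  81  73  59  33  30
[... 1568 characters left out ...]
8  38  29  37  57 109 110 107
  104 111 108 109]
 [ 72  72  70  70  70  69  74 159 231 139  77  29  29  45  85 100 101 106
  108 111 111 107]
 [ 71  66  56  68  74  74 116 211 205 103  47  37  36  48  74  69  75  80
  106 108 103  73]
 [ 69  62  38  62 140 153 192 226 143  90  68  65  57  69  69  67  71  72
   71  68  70  74]
 [ 65  48  38  83 190 222 223 207  76  42  45  56  60  69  71  71  69  71
   70  71  72  73]
 [ 55  41  36  60 137 168 186 168  37  38  36  36  47  90 112 100  75  75
   76  73  74  72]
 [ 44  38  33  62 126 147 145 118  34  39  31  33  30  56 111 108 108 108
  103  70  73  73]
 [ 36  36  39  45  93 141 133  66  33  36  34  39  52  89 108 109 109 102
   72  72  72  70]]
```

View pics/end.png

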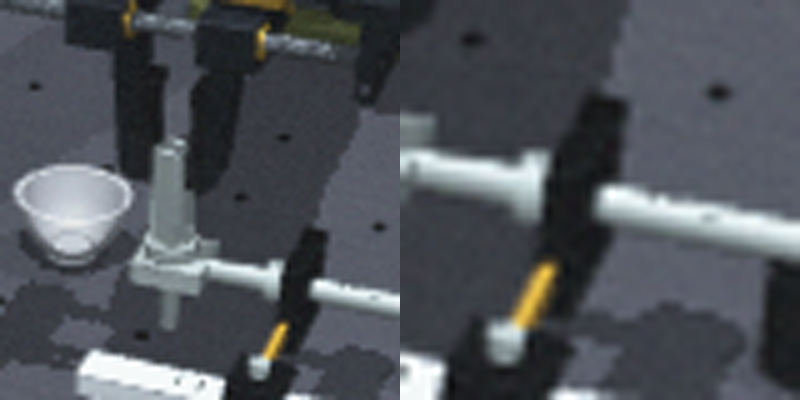

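Run:
```python
from h import *
th=np.deg2rad(-87.);pd=np.array([np.cos(th),np.sin(th),0]);xd=np.array([-pd[1],pd[0],0]);E=np.array([.527,.1068,.095]);tip=np.array([.5523,.0952,.088])
for f,a in(("scene5.pkl",327),("scene6.pkl",321)):
  d=load(f);I=d["image"].max(2).astype(float);o=[];b=[]
  for v in range(191,195):
    L=I[v,a:a+9]; j=next(i for i in range(1,9) if L[i]<49); u=a+j-1+(L[j-1]-49)/(L[j-1]-L[j])
    c,w=ray(d,(u,v)); X=c+w*((E+.02*xd-c)@xd)/(w@xd); o.append((-(X-tip)@pd+.005)*1e3)
  print(f,"side face",np.round(o,2),np.mean(o))
  # collar/stop front boundary: horizontal rows at rod axis height, light->dark
  for v in range(182,189):
    L=I[v,a-2:a+9]; m=(L.max()+30)/2; k=np.argmax(L<0) ; i=max(i for i in range(10) if L[i]>=m>L[i+1]) if any(L[i]>=m>L[i+1] for i in range(10)) else -1
    if i>=0: b.append(round(a-2+i+(L[i]-m)/(L[i]-L[i+1]),2))
  print("collar edge",b)
```

```text
scene5.pkl side face [13.92 13.16 13.47 12.93] 13.371069466900316
collar edge [np.float64(333.24), np.float64(332.29), np.float64(332.42), np.float64(332.25), np.float64(331.58), np.float64(331.56), np.float64(331.55)]
scene6.pkl side face [0.93 1.17 0.22 6.22] 2.135726594050824
collar edge [np.float64(326.37), np.float64(326.15), np.float64(325.87), np.float64(325.56), np.float64(325.53), np.float64(325.55), np.float64(325.46)]
```

About 0.6–0.8 mm is left, since the arm gave a little under the spring. I'll nudge 0.8 mm and check the force and position.

```bash
python3 -m pendant '[[[0,0,0],[0.0004,0,0],0],[[0,0,0],[0.0008,0,0],0],[[0,0,0],[0.0008,0,0],0],[[0,0,0],[0.0008,0,0],0],[[0,0,0],[0.0008,0,0],0]]'
python3 - <<'E'
from h import *
from plant import r
d=r.snapshot("scene");s=r.get_state();print(s["tool_pos"],s["contact_force"],s["opening"],s["clock"])
th=np.deg2rad(-87.);pd=np.array([np.cos(th),np.sin(th),0]);xd=np.array([-pd[1],pd[0],0]);E=np.array([.527,.1068,.095]);tip=np.array([.5523,.0952,.088])
I=d["image"].max(2).astype(float);o=[]
for v in range(190,194):
    L=I[v,320:330]; j=next(i for i in range(1,9) if L[i]<49); u=320+j-1+(L[j-1]-49)/(L[j-1]-L[j])
    c,w=ray(d,(u,v)); X=c+w*((E+.02*xd-c)@xd)/(w@xd); o.append((-(X-tip)@pd+.005)*1e3)
print(np.round(o,2))
J=d["image"][185:205,318:332].astype(int); a=np.argwhere(J[...,0]-J[...,2]>45)[:,::-1].mean(0)+[318,185]
J=load("scene0.pkl")["image"][185:205,318:332].astype(int); print("brass now/before",a,np.argwhere(J[...,0]-J[...,2]>45)[:,::-1].mean(0)+[318,185])
E
```

```text
clock: 9.85
tool_pos: [0.5312, 0.0366, 0.1214]
eef_rot: [0.726, -0.688, -0.001, -0.001]
contact_force: [-1.9, 6.7, -0.7]
opening: 0.171
[0.53118213 0.03653766 0.12143376] [-1.08176725  6.69803214  0.59733818] 0.16683227428169112 9.9
[ 1.1  -0.38  0.16  0.17]
brass now/before [324.8  197.75] [324.73684211 197.94736842]
```

The readings agree: stop minus pointer is about 0.2 mm, rod travel from the TCP is about 68.3 mm against a pointer value of 67.9–68.9 mm, and the pointer has not moved. I'll hand it in.

```bash
python3 -c "
from plant import r
r.finish_job()"
```

```text
the job is handed in; nothing more can be done
```

I took the square-gripped pin from the rack and lowered its shank through the eye without contact. I then pulled the rod out about 68 mm until the stop plate was level with the pointer. I handed the job in at 9.9 s with the gripper still holding the pin at a 60 N grip setting.

**Last checks:**
- **Alignment:** in the scene camera the stop plate came out within about 0.3 mm of the pointer on average. Single rows read -0.4 to 1.1 mm. Rod travel from the tool position is about 68.3 mm, against 67.9 mm (top view) and 68.9 mm (scene view) for the pointer.
- **Hold:** the spring pulls with about 6.7 N and the jaws are at about 15 mm on the 14 mm grip.
- **Pointer:** it is unmoved to within 0.2 px.

**What disagreed or was not checked:**
- **Camera offset:** the two cameras differ by about 2 px in rows, so I compared things within one image where it mattered. At the end the arm hid the top view, so the final alignment rests on the scene camera and the tool position.
- **Look-alikes:** the blue and purple pins fell over by themselves in the first second, while the gripper was above 0.2 m and clear of them. I did not touch them.
- **Other objects:** I did not re-measure the other bystanders or the two remaining rack pins at the end. The arm touched none of them as far as the forces and pictures showed.

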